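Nudge a bearing plate home over its locating pins

TASK

The aluminium bearing plate was put down crooked on the green jig bed and is riding on top of the bed's two locating pins. With the fingertips, nudge it sideways, up to the fence and along it, until both of its holes drop over the pins and it lies flat on the bed. Only push it, never lift it, leave the rollers and everything else on the bench where they are, and finish clear of everything.

Things in the scene. Friction and masses are not known exactly. Their poses are not given: they have to be found in the camera images.
- bed: Fixed green jig bed, a slab 220 (x) x 300 (y) x 25 mm; origin at the centre of its underside, on the table. Its x axis points towards its dark steel fence. Behind the fence is a ledge with two loose rollers.
- fence (a point): Top of the fence's inner face, at its middle (bed x = +36, y = 0, z = +47 mm). The fence is a straight wall along the bed's y, 270 mm long, 14 mm thick, 22 mm above the bed's top. Two yellow marks across it, at y = +75 and -75 mm, show where the plate's ends lie when it is home.
- home (a point): Where the plate's origin lies when it is home (bed x = -15, y = 0, z = +25 mm), with the plate's axes along the bed's. The plate's edge is then 1 mm from the fence; it has 1.5 mm of play on its pins.
- plate: Loose flat aluminium plate, 100 (x) x 150 (y) x 10 mm, 0.3 to 0.5 kg, two 13 mm through holes at x = +20, y = +50 and -50 mm; origin at the centre of its underside. Starts 12 to 18 mm short of the fence, up to 35 mm off along it either way, up to 0.12 rad askew.
- plate_top (a point): Middle of the plate's upper face, which bears two dark lines. At the start the plate is tilted by about 0.1 rad: its fence side rides on the pins' tips, 8 mm up, and its lower edge (-x side) rests on the bed. When the holes come within about 3 mm of the pins it drops by itself, or with a light press on top over the pins.
- hole_a (a point): centre of the plate's +y hole, at its lower face
- hole_b (a point): centre of the plate's -y hole, at its lower face
- pin_a (a point): foot, on the bed's top, of the bed's +y brass pin (x = +5, y = +50 mm in the bed's frame): 10 mm diameter at the foot, tapering to 6 mm at its flat tip, 8 mm high
- pin_b (a point): foot of the -y pin (x = +5, y = -50 mm), the same
- roller1: loose steel roller 25 mm diameter, 40 mm tall, standing on the ledge behind the fence; origin under its centre; leave it
- roller2: the other roller, the same; leave it
- cube1: loose 50 mm mortar cube on the bench; origin under its centre; leave it
- cube2: another mortar cube, the same
- sieve: loose steel sieve pan, 200 mm diameter, 50 mm tall; origin under its centre; leave it
- bottle: loose amber bottle, 60 mm diameter, 130 mm tall; origin under its centre; leave it
- brush: loose brush lying on the bench on the robot's right; leave it

How it is judged:
By the outcome, as a careful person would: the job done as asked, in the order asked, and still so for the second after the job is handed in, with the robot touching nothing.
It also fails if it takes over 69 s, if anything falls off the work surface, if the arm or the gripper's body presses on something with over 40 N, if the wrist force passes 120 N, or if a joint passes its speed limit or range.

ROBOT

A 6-joint arm with a two-finger parallel gripper is mounted at the origin on the work surface. World frame = base frame: x ahead of the robot, y to its left, z up, the work surface at z = 0. Lengths are in m, angles in degrees, forces in N, time in s.
With the tool pointing down it reaches from about 0.275 to 0.85 m from the base axis. Payload 5.2 kg.
Tool frame: the origin (TCP) lies midway between the tips of the shut fingers; the grasp point (between the pads) lies 19 mm behind it; z points along the fingers, y is the direction in which the jaws open and shut (so a half turn about z gives the same grasp; the last joint's range is limited). The gripper opens to 85 mm and grips with 20 to 120 N. Pads are 22 mm wide; open, the fingers measure 114 mm over their backs; the gripper's body (76 mm by 85 mm) begins 54 mm behind the grasp point. The pads swing forward as they close: fully open they stand 13 mm farther back than shut.
Start: joints at [-11.62, 14.817, 87.949, -0, 77.235, -11.62], TCP at [0.55, 0, 0.231] pointing down, gripper open.
Joint ranges: [-179.93, 179.93], [-52.35, 119.4], [10.71, 147.94], [-69.91, 249.91], [12.55, 155.21], [-178.61, 178.61]. Speed limits (degrees/s): [147.25, 147.25, 180, 180, 180, 180].

INTERFACE

Orientations are given as a 3x3 rotation matrix whose columns are the frame's x, y, z axes.
In Python, from plant import arm, optics gives the robot as it stands.
- The arm moves only by the tool send_rows, never from a script. Its argument "deltas" is a list that holds one entry, the list of rows, each a list of 5 numbers: the shift along the tool's x, y, z in m, then the turn about the tool's z in rad, then the closure, from -1 (fully open) to 1 (shut), so that 0 is half open. A call has 1 to 10 rows; each row is the pose to reach, as a shift and turn from the pose commanded when the call began, along the tool's axes at that moment; what a row does not reach only later rows make up. A row lasts 1/10 s, in which the tool goes at most 50 mm and 8.59 degrees, less where a joint would pass 70% of its speed; a pose out of reach is approached as far as the arm can. A call with a gripper value outside its range is refused whole. The fingers move at their own pace and stop on an object; the grip force is fixed at half the most. Time passes only in rows, so rows that repeat a pose let the fingers close. It gives the time, the measured TCP pose, the force and the opening at its end, in the units of the state.
- arm.state(): the state, without advancing time (a new reading comes with each control period).
- optics.snapshot(name): name is "scene" or "side" or "wrist"; returns the picture (480x640x3 uint8, red, green, blue); there is no depth.
- optics.get_calibration(name): a dict with "fovy" (degrees; the focal length in pixels is half the picture's height over the tangent of half this angle, whatever the lens; pixels are square), "cx", "cy" (the principal point, pixels), "cam_to_world" (4x4, takes a point from camera to world coordinates). Camera axes: x right, y up, looking along -z (the intrinsics and any distortion apply to the point x, -y, -z); pixel columns grow to the right and rows downward; lengths in m; the calibration is good to about 2 mm. A picture is of the moment at which its call begins: read the wrist's pose just before it. get_calibration takes no time and is no camera call; for the wrist camera it gives the pose at the moment of the call.
- arm.close_job(): hands the job in, once; it reports no verdict.
The state is a dict: "t": time; "joint_positions": joint angles; "qvel": joint speeds; "effort": joint torques, N m; "tool_pos": TCP position; "ee_rot": TCP orientation; "wrist_force": force on the tool from outside, world axes, zero at the start; "wrist_torque": the same for the moment, N m; "gripper_width": finger opening in m.
Only numpy, scipy, OpenCV 4.12 (cv2) and the standard library are available. Lean on these libraries where they do the work, as an engineer would, in place of code of your own. Each camera call takes 0.05 s, during which the arm holds its last target. There are 200 camera calls.

## Working session

There is one attempt and no reset: what is moved stays moved. The work goes in short steps, Python scripts to look and compute and a tool call to move; the robot and the scene stay as the last step left them, time stands still between calls to the robot, and variables do not carry over. Pictures are saved under pics/ and viewed, about 8 in all and at most 12, crops included, and the job is handed in when it is done.

Besides the shell and the picture viewer there is one more tool, called in YAML: its name, and indented under it one key for each argument. send_rows: Moves the arm, as the interface text tells. Its arguments: {"type":"object","properties":{"deltas":{"type":"array"}},"required":["deltas"]}

```bash
mkdir -p pics; python3 - <<'E'
from plant import arm, optics
import cv2,numpy as np
np.set_printoptions(precision=4,suppress=True)
for n in("scene","side"):
    im=optics.snapshot(n); cv2.imwrite(f"pics/{n}0.png",im[:,:,::-1])
    c=optics.get_calibration(n); print(n,{k:v for k,v in c.items() if k!="cam_to_world"}); print(np.array(c["cam_to_world"]))
print(arm.state())
print(optics.get_calibration("wrist"))
E
```

```text
scene {'fovy': 52.67635845906003, 'cx': 320.3577850179668, 'cy': 238.80912787427388}
[[ 0.0822 -0.6228  0.7781  1.4973]
 [ 0.9966  0.0557 -0.0607 -0.1101]
 [-0.0056  0.7804  0.6253  0.8458]
 [ 0.      0.      0.      1.    ]]
side {'fovy': 43.34961883263755, 'cx': 327.1890136528194, 'cy': 237.21367519655251}
[[ 0.6665  0.3826 -0.6398 -0.3666]
 [-0.7452  0.3176 -0.5864 -0.8881]
 [-0.0212  0.8676  0.4968  0.7492]
 [ 0.      0.      0.      1.    ]]
{'t': 0.1, 'joint_positions': array([-11.6199,  14.8556,  88.004 ,  -0.0014,  77.236 , -11.6187]), 'qvel': array([ 0.0489, -0.0895, -0.0648, -0.0935, -0.0283,  0.071 ]), 'effort': array([  0.003 , -44.6968, -29.1247,  -0.0002,   0.0063,  -0.0001]), 'tool_pos': array([0.5495, 0.0001, 0.2306]), 'ee_rot': array([[ 0.    ,  1.    , -0.0016],
       [ 1.    , -0.    ,  0.0003],
       [ 0.0003, -0.0016, -1.    ]]), 'wrist_force': array([-0.4331, -0.2203, -0.2552]), 'wrist_torque': array([0.0105, 0.0054, 0.0049]), 'gripper_width': 0.08533445262023089}
{'fovy': 65.67794530920781, 'cx': 319.15759135921047, 'cy': 243.34356764759227, 'cam_to_world': array([[ 1.    ,  0.0011,  0.0021,  0.5488],
       [-0.0017,  0.9528,  0.3037,  0.0783],
       [-0.0017, -0.3037,  0.9528,  0.3739],
       [ 0.    ,  0.    ,  0.    ,  1.    ]])}
```

View pics/scene0.png

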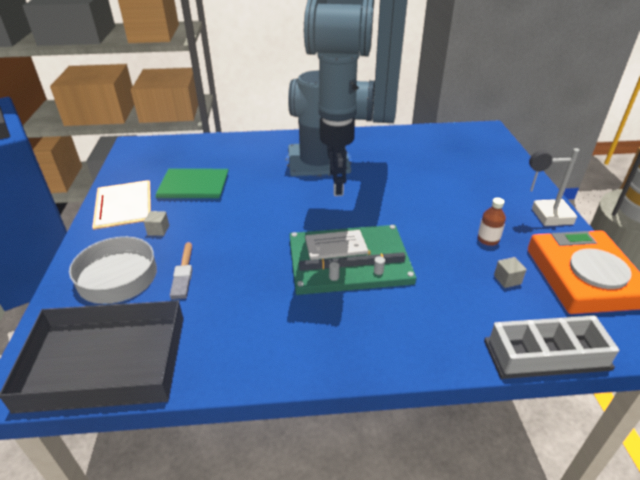

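View pics/side0.png

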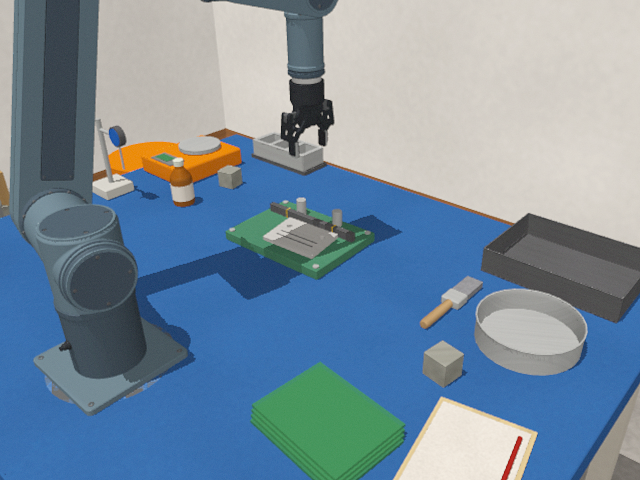

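The scene picture shows the bed around (350,258), with its fence on the far side from the robot. The plate is at about (337,245), shifted towards the robot's right, and the rollers are at (334,270) and (379,265). The side picture agrees. Next I take a wrist view.

```bash
cat > h.py <<'E'
from plant import arm, optics
import cv2,numpy as np
np.set_printoptions(precision=4,suppress=True)
def K(c):
    f=240/np.tan(np.radians(c["fovy"])/2); return f,c["cx"],c["cy"]
def ray(c,p,z):
    f,cx,cy=K(c);T=np.array(c["cam_to_world"])
    d=T[:3,:3]@np.array([(p[0]-cx)/f,-(p[1]-cy)/f,-1]);o=T[:3,3]
    return o+d*(z-o[2])/d[2]
def proj(c,P):
    f,cx,cy=K(c);T=np.array(c["cam_to_world"])
    q=T[:3,:3].T@(np.array(P)-T[:3,3]); return np.array([cx+f*q[0]/-q[2],cy-f*q[1]/-q[2]])
def snap(n,name):
    c=optics.get_calibration(n);im=optics.snapshot(n)[:,:,::-1].copy();cv2.imwrite(f"pics/{name}.png",im);return c,im
E
python3 - <<'E'
from h import *
c=optics.get_calibration("scene")
for p in [(290,232),(405,227),(413,287),(296,290)]: print(ray(c,p,.025))
w,im=snap("wrist","w0")
E
```

```text
[ 0.4386 -0.1114  0.025 ]
[0.4445 0.2089 0.025 ]
[0.6806 0.1762 0.025 ]
[ 0.6661 -0.1047  0.025 ]
```

View pics/w0.png

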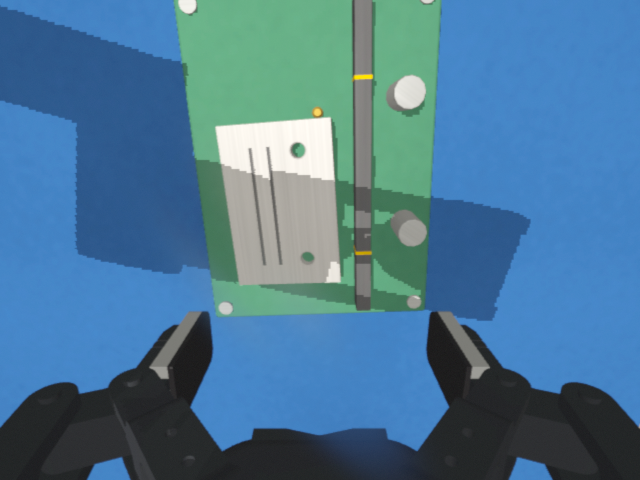

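The wrist view, with image right as world +x and image up as +y, shows these positions:
- **Plate corners:** about (217,127), (331,118), (340,283) and (239,285).
- **Holes:** (298,150) and (307,258).
- **Pin_a:** just outside the plate, at (318,112).
- **Fence marks:** (363,77) and (363,253).

```bash
cat > m.py <<'E'
from h import *
def bed(c,im):
    h=cv2.cvtColor(im,cv2.COLOR_BGR2HSV)
    m=cv2.inRange(h,(20,150,120),(35,255,255));n,l,s,ce=cv2.connectedComponentsWithStats(m)
    marks=[(tuple(s[i]),ce[i]) for i in range(1,n) if s[i][4]>15]
    return marks
E
python3 - <<'E'
from m import *
im=cv2.imread("pics/w0.png");c=optics.get_calibration("wrist")
mk=bed(c,im)
for m in mk: print(m, ray(c,m[1],.047))
for p in [(187,5),(428,0),(225,308),(414,302)]: print("screw",ray(c,p,.027))
for p in [(217,127),(239,285)]: print("low corner",ray(c,p,.035))
for p in [(331,118),(340,283)]: print("hi corner",ray(c,p,.045))
for p in [(298,150),(307,258)]: print("hole",ray(c,p,.043))
print("pin",ray(c,(318,112),.033))
print("rollers top",ray(c,(409,92),.065),ray(c,(411,230),.065))
cv2.imwrite("pics/w0c.png",cv2.resize(im[60:320,170:440],None,fx=2.2,fy=2.2,interpolation=cv2.INTER_CUBIC))
E
```

```text
((np.int32(353), np.int32(75), np.int32(20), np.int32(6), np.int32(82)), array([362.2805,  76.622 ])) [0.5833 0.1153 0.047 ]
((np.int32(313), np.int32(108), np.int32(9), np.int32(9), np.int32(69)), array([317., 112.])) [0.5466 0.0884 0.047 ]
((np.int32(355), np.int32(250), np.int32(17), np.int32(5), np.int32(61)), array([362.7541, 252.5738])) [ 0.5888 -0.035   0.047 ]
screw [0.441  0.1713 0.027 ]
screw [0.6367 0.1745 0.027 ]
screw [ 0.4504 -0.1026  0.027 ]
screw [ 0.6459 -0.0959  0.027 ]
low corner [0.4595 0.0766 0.035 ]
low corner [ 0.4686 -0.073   0.035 ]
hi corner [0.5584 0.0837 0.045 ]
hi corner [ 0.5682 -0.0666  0.045 ]
hole [0.5301 0.0576 0.043 ]
hole [ 0.5367 -0.0417  0.043 ]
pin [0.5474 0.0889 0.033 ]
rollers top [0.6178 0.1023 0.065 ] [ 0.6275 -0.0082  0.065 ]
```

View pics/w0c.png

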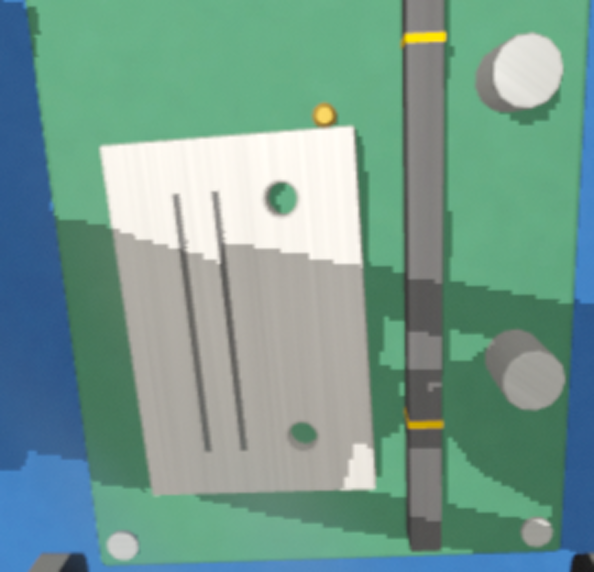

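send_rows:
  deltas:
    - [[0.01,-0.04,0,-0.034,1],[0.02,-0.08,0,-0.034,1],[0.02,-0.12,0,-0.034,1],[0.02,-0.12,0.04,-0.034,1],[0.02,-0.12,0.08,-0.034,1],[0.02,-0.12,0.12,-0.034,1],[0.02,-0.12,0.16,-0.034,1],[0.02,-0.12,0.18,-0.034,1],[0.02,-0.12,0.19,-0.034,1],[0.02,-0.12,0.19,-0.034,1]]

```text
t: 1.15
tool_pos: [0.4291, 0.0202, 0.0403]
ee_rot: [[-0.034, 0.999, -0.003], [0.999, 0.034, 0.001], [0.001, -0.003, -1.0]]
wrist_force: [-0.6, -0.4, 1.2]
gripper_width: -0.0002
```

send_rows:
  deltas:
    - [[0,0,0.006,0,1],[0,0,0.011,0,1],[0,0,0.011,0,1],[0,0.004,0.011,0,1],[0,0.008,0.011,0,1],[0,0.011,0.011,0,1],[0,0.014,0.011,0,1],[0,0.017,0.011,0,1],[0,0.02,0.011,0,1],[0,0.02,0.011,0,1]]

```text
t: 2.15
tool_pos: [0.4505, 0.0207, 0.0303]
ee_rot: [[-0.034, 0.999, 0.0], [0.999, 0.034, -0.0], [-0.0, 0.0, -1.0]]
wrist_force: [-0.1, 0.5, -0.0]
gripper_width: 0.0001
```

```bash
python3 - <<'E'
from h import *
s=arm.state();print(s["tool_pos"],s["wrist_force"])
c,im=snap("wrist","w1")
cv2.imwrite("pics/w1s.png",im)
E
```

```text
[0.4505 0.0207 0.0303] [-0.1247  0.543  -0.0337]
```

View pics/w1.png

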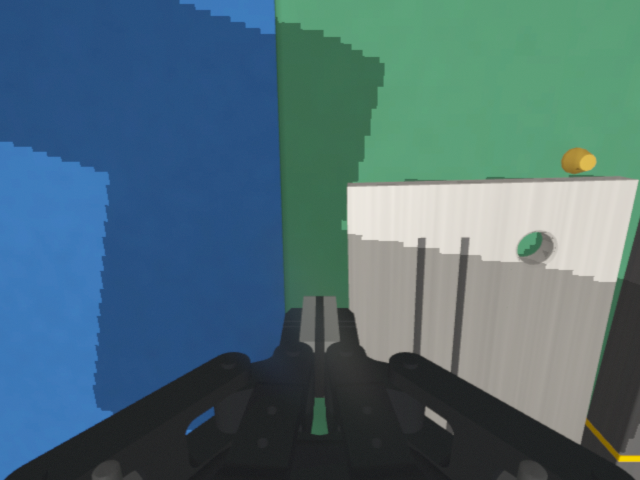

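The fingers are just short of the plate's lower edge (edge at column 348, fingertip to about 340), with no contact yet. I push now.

send_rows:
  deltas:
    - [[0,0.001,0.001,0,1],[0,0.0025,0.001,0,1],[0,0.004,0.001,0,1],[0,0.0055,0.001,0,1],[0,0.007,0.001,0,1],[0,0.0085,0.001,0,1],[0,0.01,0.001,0,1],[0,0.0115,0.001,0,1],[0,0.013,0.001,0,1]]

```text
t: 3.1
tool_pos: [0.4616, 0.0216, 0.029]
ee_rot: [[-0.034, 0.999, -0.003], [0.999, 0.034, 0.001], [0.001, -0.003, -1.0]]
wrist_force: [-4.7, 1.4, 4.4]
gripper_width: 0.0002
```

send_rows:
  deltas:
    - [[0,0.001,0,0,1],[0,0.002,0,0,1],[0,0.003,0,0,1],[0,0.004,0,0,1]]

```text
t: 3.5
tool_pos: [0.4673, 0.0213, 0.0292]
ee_rot: [[-0.034, 0.999, 0.0], [0.999, 0.034, -0.0], [-0.0, 0.0, -1.0]]
wrist_force: [-1.8, 0.5, -0.7]
gripper_width: -0.0
```

```bash
python3 - <<'E'
from h import *
s=arm.state();print(s["tool_pos"],s["wrist_force"])
snap("wrist","w2")
E
```

```text
[0.4673 0.0213 0.0292] [-1.7606  0.4976 -0.6677]
```

View pics/w2.png

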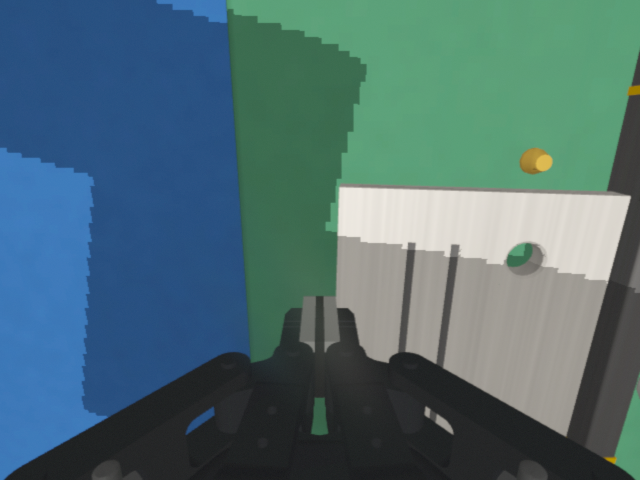

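The plate moved and is now almost parallel to the fence, with its +y corner at (628,195) close to the fence at about column 635. I keep pushing until the force shows contact.

send_rows:
  deltas:
    - [[0,0.001,0,0,1],[0,0.002,0,0,1],[0,0.003,0,0,1],[0,0.004,0,0,1]]

```text
t: 3.95
tool_pos: [0.4711, 0.0214, 0.0293]
ee_rot: [[-0.034, 0.999, -0.0], [0.999, 0.034, 0.0], [0.0, -0.0, -1.0]]
wrist_force: [-2.0, 0.6, -0.3]
gripper_width: -0.0
```

send_rows:
  deltas:
    - [[0,0.001,0,0,1],[0,0.002,0,0,1],[0,0.003,0,0,1]]

```text
t: 4.25
tool_pos: [0.4725, 0.0215, 0.029]
ee_rot: [[-0.034, 0.999, -0.003], [0.999, 0.034, -0.0], [0.0, -0.003, -1.0]]
wrist_force: [-7.8, -2.4, 3.6]
gripper_width: 0.0002
```

send_rows:
  deltas:
    - [[0,0.001,0,0,1],[0,0.002,0,0,1]]

```text
t: 4.45
tool_pos: [0.4726, 0.0215, 0.0289]
ee_rot: [[-0.035, 0.999, -0.007], [0.999, 0.035, -0.0], [0.0, -0.007, -1.0]]
wrist_force: [-13.8, -2.2, 8.9]
gripper_width: 0.0
```

send_rows:
  deltas:
    - [[0,-0.012,0,0,1],[0,-0.02,-0.01,0,1],[0,-0.02,-0.05,0,1],[0,-0.02,-0.09,0,1],[-0.04,0.01,-0.11,0,1],[-0.08,0.035,-0.11,0,1],[-0.119,0.05,-0.11,0,1],[-0.119,0.05,-0.11,0,1],[-0.119,0.05,-0.11,0,1]]

```text
t: 5.35
tool_pos: [0.5302, -0.0965, 0.1399]
ee_rot: [[-0.032, 0.999, 0.001], [0.999, 0.032, -0.0], [-0.0, 0.001, -1.0]]
wrist_force: [-0.1, 0.2, -0.0]
gripper_width: -0.0001
```

```bash
python3 - <<'E'
from h import *
s=arm.state();print(s["tool_pos"],s["wrist_force"])
c,im=snap("wrist","w3"); np.save("w3.npy",c,allow_pickle=True)
E
```

```text
[ 0.5302 -0.0965  0.1399] [-0.1023  0.2043 -0.0403]
```

View pics/w3.png

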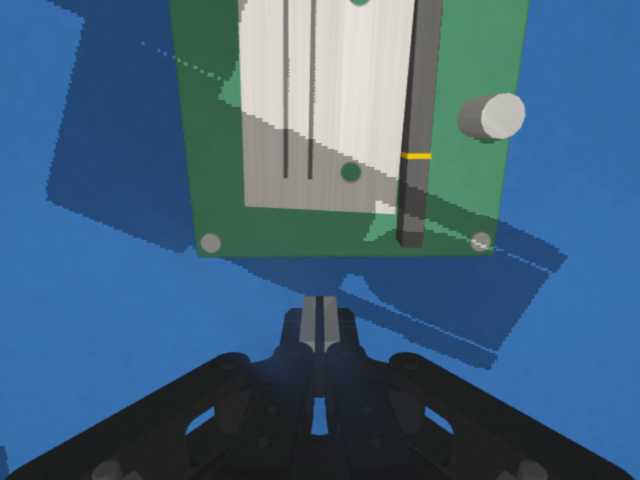

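The plate now lies along the fence: hole_b is at (351,172), the -y corners are at (245,207) and (395,213), and the -y yellow mark is at (416,156).

```bash
python3 - <<'E'
from h import *
c=np.load("w3.npy",allow_pickle=True).item()
O=np.array([.543,.0387]);R=np.array([[.9994,.034],[-.034,.9994]])
for n,p,z in [("mark",(416,156),.047),("hole_b",(351,172),.042),("hole_a",(360,-1),.042),("lowc",(245,207),.035),("hic",(395,213),.045),("fence in bottom row213",(398,213),.03),
 ("line top",(288,0),.038),("line bot",(285,178),.038),("screw",(210,243),.027),("screw",(481,242),.027)]:
    w=ray(c,p,z); print(n,w, "bed mm",R@(w[:2]-O)*1e3)
E
```

```text
mark [ 0.5875 -0.0349  0.047 ] bed mm [ 41.9967 -75.1028]
hole_b [ 0.5482 -0.0465  0.042 ] bed mm [  2.3199 -85.3619]
hole_a [0.5479 0.0498 0.042 ] bed mm [ 5.2469 10.9243]
lowc [ 0.4782 -0.073   0.035 ] bed mm [ -68.5544 -109.4318]
hic [ 0.5783 -0.0719  0.045 ] bed mm [  31.4909 -111.6945]
fence in bottom row213 [ 0.5836 -0.0752  0.03  ] bed mm [  36.715  -115.1895]
line top [0.5071 0.0492 0.038 ] bed mm [-35.5639  11.689 ]
line bot [ 0.5056 -0.0522  0.038 ] bed mm [-40.4982 -89.5602]
screw [ 0.4506 -0.102   0.027 ] bed mm [ -97.1682 -137.5142]
screw [ 0.6463 -0.0954  0.027 ] bed mm [  98.6554 -137.5764]
```

The plate is about 0.03 rad past parallel: its -y end is roughly 4 mm off the fence. I push the -y end of the low edge up to the fence.

send_rows:
  deltas:
    - [[0.02,-0.04,0,0,1],[0.04,-0.068,0,0,1],[0.04,-0.068,0.04,0,1],[0.04,-0.068,0.08,0,1],[0.04,-0.068,0.1,0,1],[0.04,-0.068,0.111,0,1],[0.04,-0.068,0.111,0,1],[0.04,-0.064,0.111,0,1],[0.04,-0.06,0.111,0,1],[0.04,-0.057,0.111,0,1]]

```text
t: 6.4
tool_pos: [0.473, -0.058, 0.0294]
ee_rot: [[-0.034, 0.999, 0.002], [0.999, 0.034, -0.001], [-0.001, 0.002, -1.0]]
wrist_force: [-1.5, -1.1, 0.5]
gripper_width: 0.0001
```

send_rows:
  deltas:
    - [[0,0.001,0,0,1],[0,0.002,0,0,1],[0,0.003,0,0,1],[0,0.004,0,0,1]]

```text
t: 6.8
tool_pos: [0.4739, -0.0577, 0.0286]
ee_rot: [[-0.035, 0.999, -0.003], [0.999, 0.035, -0.0], [-0.0, -0.003, -1.0]]
wrist_force: [-8.1, -3.5, 10.2]
gripper_width: 0.0
```

send_rows:
  deltas:
    - [[0,0.001,0,0,1],[0,0.002,0,0,1]]

```text
t: 7.0
tool_pos: [0.4757, -0.0576, 0.0286]
ee_rot: [[-0.035, 0.999, -0.004], [0.999, 0.035, -0.0], [-0.0, -0.004, -1.0]]
wrist_force: [-8.7, -3.4, 10.2]
gripper_width: -0.0002
```

send_rows:
  deltas:
    - [[0,0.001,0,0,1],[0,0.002,0,0,1],[0,0.002,0,0,1]]

```text
t: 7.3
tool_pos: [0.4769, -0.0576, 0.0286]
ee_rot: [[-0.035, 0.999, -0.005], [0.999, 0.035, -0.0], [0.0, -0.005, -1.0]]
wrist_force: [-10.1, -3.8, 10.8]
gripper_width: 0.0
```

send_rows:
  deltas:
    - [[0,0.001,0,0,1],[0,0.002,0,0,1]]

```text
t: 7.5
tool_pos: [0.4772, -0.0575, 0.0285]
ee_rot: [[-0.035, 0.999, -0.009], [0.999, 0.035, -0.0], [0.0, -0.009, -1.0]]
wrist_force: [-18.2, -6.6, 19.1]
gripper_width: -0.0004
```

send_rows:
  deltas:
    - [[0,-0.012,0,0,1],[0,-0.02,-0.02,0,1],[-0.02,-0.02,-0.05,0,1],[-0.043,0.01,-0.06,0,1],[-0.043,0.045,-0.06,0,1],[-0.043,0.045,-0.06,0,1],[-0.043,0.045,-0.04,0,1],[-0.043,0.045,-0.015,0,1],[-0.043,0.045,-0.003,0,1],[-0.043,0.045,-0.003,0,1]]

```text
t: 8.5
tool_pos: [0.526, -0.0978, 0.0294]
ee_rot: [[-0.034, 0.999, -0.004], [0.999, 0.034, 0.002], [0.002, -0.004, -1.0]]
wrist_force: [-0.6, 0.7, 0.2]
gripper_width: 0.0001
```

send_rows:
  deltas:
    - [[0.004,0,-0.0025,0,1],[0.007,0,-0.0025,0,1],[0.01,0,-0.0025,0,1],[0.0125,0,-0.0025,0,1],[0.015,0,-0.0025,0,1],[0.0175,0,-0.0025,0,1],[0.02,0,-0.0025,0,1],[0.0225,0,-0.0025,0,1],[0.025,0,-0.0025,0,1]]

```text
t: 9.4
tool_pos: [0.5273, -0.0741, 0.034]
ee_rot: [[-0.034, 0.999, 0.0], [0.999, 0.034, -0.001], [-0.001, 0.0, -1.0]]
wrist_force: [-2.0, -4.2, 1.9]
gripper_width: 0.0003
```

send_rows:
  deltas:
    - [[0.002,0,0,0,1],[0.004,0,0,0,1],[0.006,0,0,0,1],[0.008,0,0,0,1],[0.01,0,0,0,1]]

```text
t: 9.9
tool_pos: [0.527, -0.0637, 0.0339]
ee_rot: [[-0.034, 0.999, 0.0], [0.999, 0.034, -0.0], [-0.0, 0.0, -1.0]]
wrist_force: [-1.5, -4.3, 3.5]
gripper_width: 0.0005
```

```bash
python3 - <<'E'
from h import *
s=arm.state();print(s["tool_pos"],s["wrist_force"])
c,im=snap("wrist","w4"); np.save("w4.npy",c,allow_pickle=True)
E
```

```text
[ 0.527  -0.0637  0.0339] [-1.5396 -4.2562  3.5037]
```

View pics/w4.png

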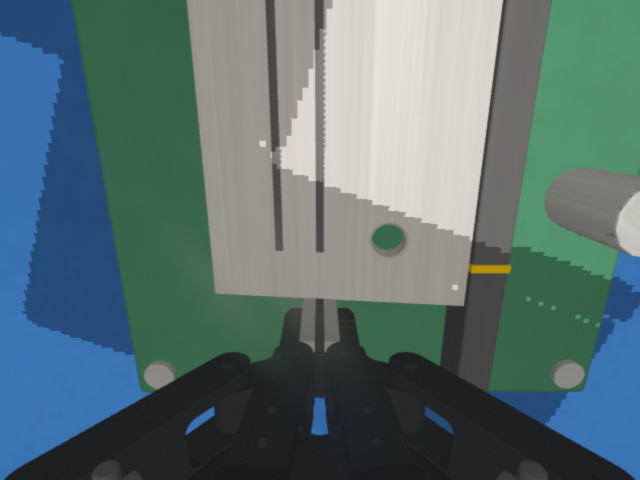

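The plate is along the fence (the right-hand line is vertical at column 320), hole_b is at (388,239), and the plate's end is at row 300 against the mark at row 268.

```bash
python3 - <<'E'
from h import *
c=np.load("w4.npy",allow_pickle=True).item()
O=np.array([.543,.0387]);R=np.array([[.9994,.034],[-.034,.9994]])
for n,p,z in [("mark",(490,268),.047),("hole_b",(388,238),.042),("lowc",(215,293),.035),("hic",(464,305),.045),("tcp",None,0),
 ("line top",(320,0),.04),("line bot",(320,250),.04)]:
    w=ray(c,p,z) if p else arm.state()["tool_pos"]; print(n,w, "bed mm",R@(w[:2]-O)*1e3)
E
```

```text
mark [ 0.5892 -0.0347  0.047 ] bed mm [ 43.6616 -74.8933]
hole_b [ 0.5509 -0.0256  0.042 ] bed mm [  5.6898 -64.5781]
lowc [ 0.482  -0.0541  0.035 ] bed mm [-64.1638 -90.6781]
hic [ 0.5826 -0.0513  0.045 ] bed mm [ 36.5616 -91.3033]
tcp [ 0.527  -0.0634  0.0339] bed mm [ -19.4937 -101.4487]
line top [0.5225 0.0525 0.04  ] bed mm [-20.0572  14.5104]
line bot [ 0.5253 -0.032   0.04  ] bed mm [-20.1394 -70.0251]
```

send_rows:
  deltas:
    - [[0,0,0.003,0,1],[0.002,0,0.003,0,1],[0.004,0,0.003,0,1],[0.006,0,0.003,0,1],[0.008,0,0.003,0,1],[0.01,0,0.003,0,1],[0.011,0,0.003,0,1]]

```text
t: 10.65
tool_pos: [0.5261, -0.0521, 0.0305]
ee_rot: [[-0.034, 0.999, -0.001], [0.999, 0.034, 0.001], [0.001, -0.001, -1.0]]
wrist_force: [0.6, 0.4, 0.2]
gripper_width: -0.0001
```

send_rows:
  deltas:
    - [[0.0005,0,0,0,1],[0.001,0,0,0,1],[0.0015,0,0,0,1],[0.002,0,0,0,1],[0.002,0,0,0,1]]

```text
t: 11.15
tool_pos: [0.5265, -0.0506, 0.0308]
ee_rot: [[-0.034, 0.999, -0.0], [0.999, 0.034, 0.0], [0.0, -0.0, -1.0]]
wrist_force: [-0.2, -0.0, -1.2]
gripper_width: -0.0002
```

```bash
cat > chk.py <<'E'
from h import *
import sys
s=arm.state();print(s["tool_pos"],s["wrist_force"])
c,im=snap("wrist",sys.argv[1]); np.save(sys.argv[1]+".npy",c,allow_pickle=True)
E
python3 chk.py w5
```

```text
[ 0.5265 -0.0506  0.0308] [-0.239  -0.0147 -1.1722]
```

View pics/w5.png

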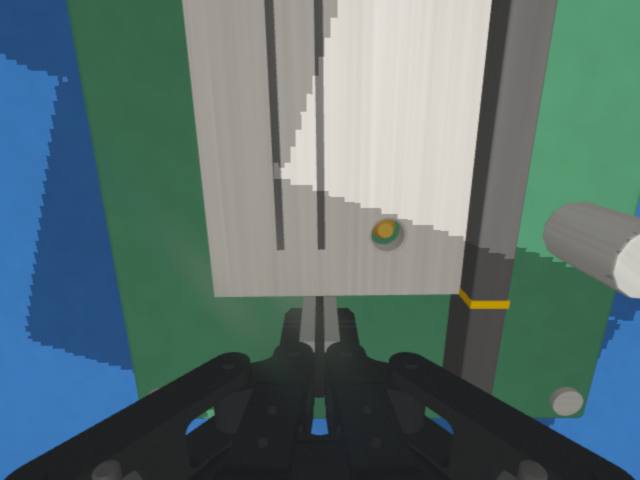

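Pin_b's brass tip is now visible inside hole_b at (386,231), and there is no contact force. I back off, then inspect from above.

send_rows:
  deltas:
    - [[-0.015,0,0,0,1],[-0.02,0,-0.03,0,1],[-0.02,0,-0.07,0,1],[-0.02,0,-0.11,0,1],[-0.02,0,-0.14,0,1],[-0.02,0,-0.15,0,1],[-0.02,0,-0.15,0,1]]

```text
t: 11.9
tool_pos: [0.528, -0.0718, 0.1822]
ee_rot: [[-0.033, 0.999, 0.003], [0.999, 0.033, -0.001], [-0.001, 0.003, -1.0]]
wrist_force: [-0.6, -0.0, -0.1]
gripper_width: -0.0001
```

```bash
python3 chk.py w6; python3 -c "
import cv2
im=cv2.imread('pics/w6.png');cv2.imwrite('pics/w6c.png',cv2.resize(im[0:300,130:530],None,fx=2,fy=2,interpolation=cv2.INTER_CUBIC))"
```

```text
[ 0.528  -0.0718  0.1822] [-0.6314 -0.023  -0.0765]
```

View pics/w6c.png

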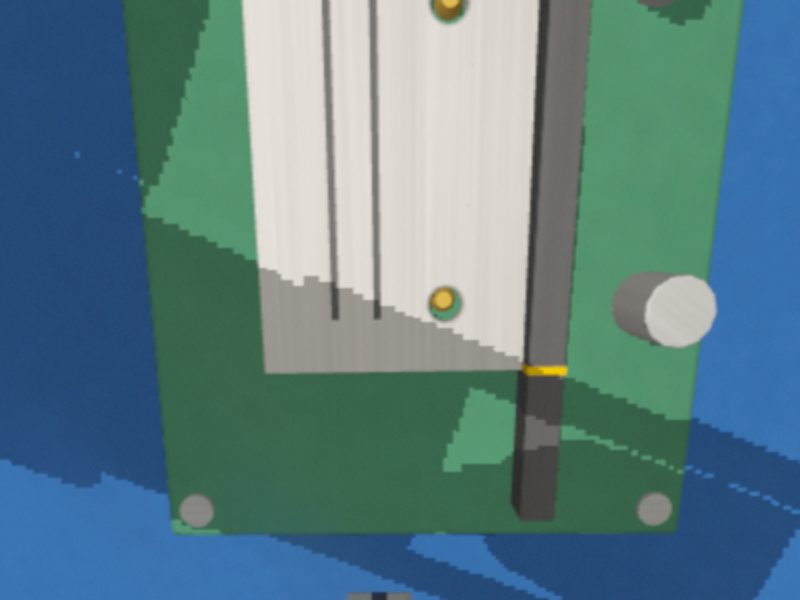

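Both pins show inside their holes, at (449,5) and (444,300) in the crop, and the plate's end is level with the mark (rows 372 and 370). To be sure it is flat, I touch its top lightly between the pins, which gives a height check and a light press.

send_rows:
  deltas:
    - [[0.04,0.01,0,0,1],[0.08,0.02,0,0,1],[0.11,0.027,0,0,1],[0.11,0.027,0.04,0,1],[0.11,0.027,0.08,0,1],[0.11,0.027,0.11,0,1],[0.11,0.027,0.127,0,1],[0.11,0.027,0.134,0,1],[0.11,0.027,0.134,0,1]]

```text
t: 12.85
tool_pos: [0.5486, 0.0402, 0.0444]
ee_rot: [[-0.034, 0.999, -0.005], [0.999, 0.034, 0.001], [0.001, -0.005, -1.0]]
wrist_force: [-0.2, -1.0, 0.2]
gripper_width: -0.0001
```

send_rows:
  deltas:
    - [[0,0,0.002,0,1],[0,0,0.004,0,1],[0,0,0.006,0,1],[0,0,0.008,0,1],[0,0,0.009,0,1],[0,0,0.01,0,1]]

```text
t: 13.45
tool_pos: [0.5505, 0.0401, 0.037]
ee_rot: [[-0.034, 0.999, 0.0], [0.999, 0.034, -0.0], [-0.0, 0.0, -1.0]]
wrist_force: [0.4, -0.6, -0.0]
gripper_width: -0.0002
```

send_rows:
  deltas:
    - [[0,0,0.001,0,1],[0,0,0.002,0,1],[0,0,0.003,0,1]]

```text
t: 13.75
tool_pos: [0.5505, 0.0401, 0.035]
ee_rot: [[-0.034, 0.999, 0.0], [0.999, 0.034, -0.0], [-0.0, 0.0, -1.0]]
wrist_force: [-5.7, 1.2, 18.0]
gripper_width: 0.0002
```

Contact came at z = 0.035 with 18 N, so the plate's top is exactly 10 mm above the bed and it lies flat. I retreat clear and take a last look.

send_rows:
  deltas:
    - [[0,0,-0.005,0,1],[0,0,-0.03,0,1],[0,0,-0.07,0,1],[0,0,-0.11,0,1],[0,0,-0.15,0,1],[-0.02,-0.02,-0.19,0,1],[-0.04,-0.02,-0.21,0,1],[-0.04,-0.02,-0.21,0,1],[-0.04,-0.02,-0.21,0,1]]

```text
t: 14.65
tool_pos: [0.5317, -0.0006, 0.2437]
ee_rot: [[-0.033, 0.999, 0.001], [0.999, 0.033, 0.0], [0.0, 0.001, -1.0]]
wrist_force: [-0.2, -0.4, -1.0]
gripper_width: -0.0
```

```bash
python3 chk.py w7
```

```text
[ 0.5317 -0.0006  0.2437] [-0.224  -0.4151 -1.0398]
```

View pics/w7.png

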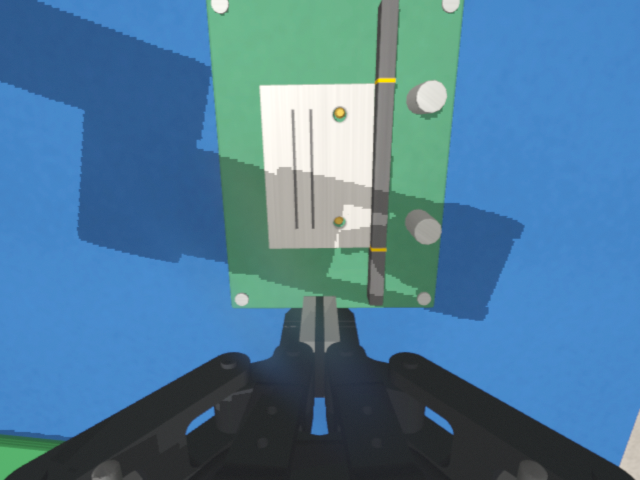

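Both pins are centred in their holes at (340,113) and (339,221). The plate's ends lie at the marks, both rollers are still standing, and the gripper is clear.

```bash
python3 -c "
from plant import arm
print(arm.close_job())"
```

```text
the job is handed in; nothing more can be done
None
```

The plate is home: both holes are over the pins and it lies flat on the bed. I handed the job in at about 15 s of the 69 s allowed.

- **Pushing:** With shut fingertips I pushed the plate's low edge towards the fence. That left it turned about 0.03 rad too far, with its -y end some 4 mm off the fence. A second push at that end brought it flush, and I then slid it about 35 mm along the fence until it dropped onto the pins.
- **Flatness check:** A light press on top between the pins met the plate at z = 0.035 m. That is its exact height when flat, against about 0.043 m when riding on the pins.
- **Forces:** The press was 18 N. The highest wrist force I read at any point was about 27 N.
- **Last picture:** Both pins are visible inside their holes, and the plate's ends are level with the yellow marks. The rollers are still standing on their ledge, and the gripper is clear about 0.2 m above.
- **Not checked:** I did not re-measure the cubes, sieve, bottle or brush, but the arm never went near them. No check failed at the end.

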